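# Post the ring box through the deposit box's sprung flap

## Task

The wine-red ring box waiting on the sill of the deposit box has been sold: post it. Push the sprung flap in with one finger and, while that finger keeps it open, push the ring box along the sill and through with the other finger so that it drops inside; then draw back and let the flap close by itself. Do not lift or pinch the ring box or shove it against the shut flap, and leave the other things on the table where they are.

Things in the scene. Friction and masses are not known exactly. Their poses are not given: they have to be found in the camera images.
- dropbox: blue-grey sheet-steel deposit box fixed to the table, 317 mm deep, 238 wide, 168 high, hollow, walls 4 mm, floor at z = 12 mm, closed except at its flap. Origin: on the table under the middle of the sill's inner edge; x points into the box (the way things are posted), y left seen from the front, z up. Behind the flap its level top (clear window) is at z = 168 mm, from x = 108 to 205 mm
- sill_edge (a point): middle of the inner edge of the sill, the level steel shelf in front of the flap; axes as the deposit box. The sill's top is at this height, 130 mm above the table, and reaches 112 mm outward (-x) from here; it is open in front and 230 mm wide between side lips 6 mm high
- flap_hinge (a point): middle of the flap's hinge pin (3 mm radius, along the deposit box's y), 100 mm inward of the sill's inner edge and 34 mm above the sill
- flap_edge (a point): middle of the flap's free (lower) edge, with a yellow border; when shut it lies 4 mm inward of the sill's inner edge, 3 mm below the sill's top
- flap (a joint): the flap: clear sheet in an aluminium frame, 222 mm wide, 103 mm from hinge to free edge, hinged at its upper, inner edge. 0 = shut (sloping up and inward from the sill at 21 degrees); grows in rad as the free edge swings down and inward; stop at 1.25, just past upright. A spring always shuts it: about 0.9 N at the free edge to start it, about 5 N at 35 mm from the hinge when wide open
- ring_box: the wine-red ring box to post: closed, 42 x 42 mm, 33 mm high, gold line and small gold clasp, 40 to 80 g, standing on the sill. Origin: centre of its underside; z up, sides along x and y
- navy_box: bystander: dark blue ring box of the same size on the table beside the deposit box; origin at the centre of its underside
- ring_cone: bystander: wooden ring cone on a 56 mm round foot, 87 mm high, with a gold ring on it; origin at the centre of its underside
- loupe: bystander: black and steel folding magnifier lying flat, 64 x 28 mm, 20 mm high; origin at its underside near the middle
Things that resemble listed ones, but are neither listed nor needed, are in the scene too. Of the things like the ring_box, leave any that is purple; of the rest the larger one is meant.

How it is judged:
By the outcome, as a careful person would: the job done as asked, in the order asked, and still so for the second after the job is handed in, with the robot touching nothing.
It also fails if it takes over 35 s, if anything falls off the work surface, if the arm or the gripper's body presses on something with over 40 N, if the wrist force passes 120 N, or if a joint passes its speed limit or range.

## Robot

A 6-joint arm with a two-finger parallel gripper is mounted at the origin on the work surface. World frame = base frame: x ahead of the robot, y to its left, z up, the work surface at z = 0. Lengths are in m, angles in rad, forces in N, time in s.
With the tool pointing down it reaches from about 0.35 to 0.925 m from the base axis. Payload 6.4 kg.
Tool frame: the origin (TCP) lies midway between the tips of the shut fingers; the grasp point (between the pads) lies 19 mm behind it; z points along the fingers, y is the direction in which the jaws open and shut (so a half turn about z gives the same grasp; the last joint's range is limited). The gripper opens to 85 mm and grips with 20 to 120 N. Pads are 22 mm wide; open, the fingers measure 114 mm over their backs; the gripper's body (76 mm by 85 mm) begins 54 mm behind the grasp point. The pads swing forward as they close: fully open they stand 13 mm farther back than shut.
Start: joints at [1.149, 0.245, 1.558, -0, 1.339, -0.174], TCP at [0.159, 0.63, 0.231] pointing down, gripper open.
Joint ranges: [-3.13, 3.13], [-1.02, 2.26], [0.13, 2.54], [-0.95, 4.09], [0.21, 2.88], [-2.74, 2.74]. Speed limits (rad/s): [2.57, 2.57, 3.14, 3.14, 3.14, 3.14].

## Interface

Orientations are given as a unit quaternion [x, y, z, w].
In Python, from rig import read_state, get_image, close_job gives the robot as it stands. The module is installed in compiled form; this text tells all that it offers.
- The arm moves only by the shell command python3 -m jog 'ROWS'. ROWS is JSON, one flat list of numbers, 5 for each row, row after row: the shift along the tool's x, y, z in cm, then the turn about the tool's z in rad, then the gripper's target within -1 to 1 (fully open at 1, half-way at 0, shut at -1). A call has 1 to 20 rows; each row shifts and turns the pose as measured when the row begins, along the tool's axes as they then stand; what a row does not reach is not made up. A row lasts 1/12 s, in which the tool goes at most 41.7 mm and 7.16 degrees, less where a joint would pass 70% of its speed; a pose out of reach is approached as far as the arm can. A call with a gripper value outside its range is refused whole. The fingers move at their own pace and stop on an object; the grip force is fixed at half the most. Time passes only in rows, so rows that do not move let the fingers close. It gives the time, the measured TCP pose, the force and the opening at its end, in the units of the state.
- read_state(): the state, without advancing time (a new reading comes with each control period).
- get_image(name): name is "scene" or "top" or "wrist"; returns a dict with "color" (400x640x3 uint8, red, green, blue), "K" (3x3 intrinsics, pixels), "T" (4x4, takes a point from camera to world coordinates). Camera axes: x right, y up, looking along -z (the intrinsics and any distortion apply to the point x, -y, -z); pixel columns grow to the right and rows downward; lengths in m; the calibration is good to about 2 mm. A picture is of the moment at which its call begins. There is no depth.
- close_job(): hands the job in, once; it reports no verdict.
The state is a dict: "time_s": time; "joint_pos": joint angles; "dq": joint speeds; "tau": joint torques, N m; "tcp_pos": TCP position; "orientation": TCP orientation; "ft_force": force on the tool from outside, world axes, zero at the start; "wrist_torque": the same for the moment, N m; "width": finger opening in m.
Only numpy, scipy, OpenCV 4.12 (cv2) and the standard library are available. Lean on these libraries where they do the work, as an engineer would, in place of code of your own. Each camera call takes 0.05 s, during which the arm holds its last target.

## Working session

There is one attempt and no reset: what is moved stays moved. The work goes in short steps, Python scripts to look and compute and a shell command to move; the robot and the scene stay as the last step left them, time stands still between calls to the robot, and variables do not carry over. Pictures are saved under pics/ and viewed, and the job is handed in when it is done.

```bash
mkdir -p pics; ls
python3 - <<'E'
from rig import *
import cv2
s=read_state();print(s)
for n in("scene","top","wrist"):
    d=get_image(n);cv2.imwrite(f"pics/{n}0.png",d["color"][:,:,::-1]);print(n,d["K"],d["T"],[k for k in d])
E
```

```text
pics
{'time_s': 0.0, 'joint_pos': array([ 1.14889910e+00,  2.45822402e-01,  1.55904907e+00,  1.35822852e-05,
        1.33865600e+00, -1.74070982e-01]), 'dq': array([-0.00042067,  0.00046324,  0.00099598,  0.00019143,  0.00145915,
       -0.00068804]), 'tau': array([ 3.30888561e-04, -4.29520619e+01, -3.26125610e+01, -1.87799283e-04,
        5.45892704e-03, -1.62061690e-05]), 'tcp_pos': array([0.15918234, 0.62962781, 0.23015613]), 'orientation': array([ 1.23597764e-01,  9.92331929e-01, -9.22837383e-04, -2.90342044e-04]), 'ft_force': array([ 0.30481767,  1.12777047, -0.97244167]), 'wrist_torque': array([-0.0307894 , -0.03220808,  0.00647936]), 'width': 0.08514812333963123}
scene [[437.95790633   0.         309.23258597]
 [  0.         437.95790633 199.64787869]
 [  0.           0.           1.        ]] [[-4.01997368e-01 -6.89701203e-01  6.02254404e-01  1.09496821e+00]
 [ 9.15640385e-01 -3.02159139e-01  2.65146262e-01  2.91843235e-01]
 [-8.95023599e-04  6.58036554e-01  7.52985453e-01  8.48502422e-01]
 [ 0.00000000e+00  0.00000000e+00  0.00000000e+00  1.00000000e+00]] ['color', 'K', 'T']
top [[507.09893238   0.         321.32043003]
 [  0.         507.09893238 203.7759421 ]
 [  0.           0.           1.        ]] [[-2.94548968e-02  9.76951280e-01 -2.11420447e-01  3.41023339e-01]
 [-9.99565889e-01 -2.86476316e-02  6.88093229e-03  6.85922811e-02]
 [ 6.65640525e-04  2.11531345e-01  9.77370988e-01  9.70282342e-01]
 [ 0.00000000e+00  0.00000000e+00  0.00000000e+00  1.00000000e+00]] ['color', 'K', 'T']
wrist [[292.00140727   0.         325.4947771 ]
 [  0.         292.00140727 202.30065077]
 [  0.           0.           1.        ]] [[ 0.24568268 -0.93138348 -0.26863514  0.09055271]
 [ 0.96934904  0.23561047  0.06964302  0.64630158]
 [-0.0015711  -0.2775113   0.96072109  0.37405653]
 [ 0.          0.          0.          1.        ]] ['color', 'K', 'T']
```

View pics/scene0.png

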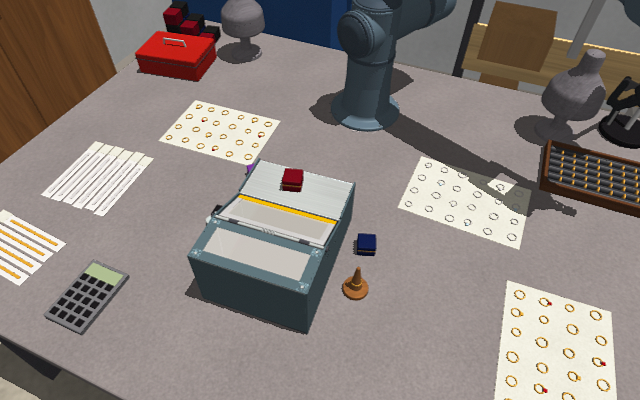

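View pics/top0.png

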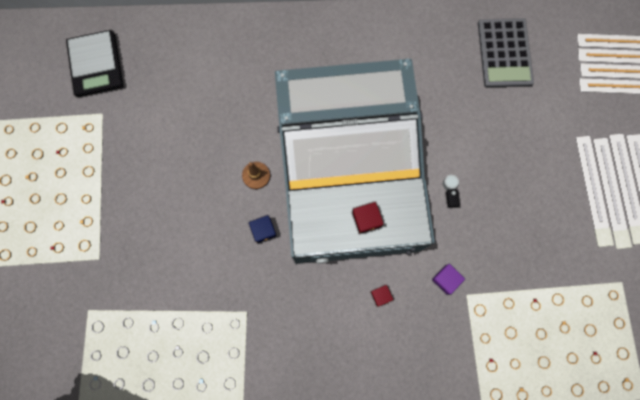

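View pics/wrist0.png

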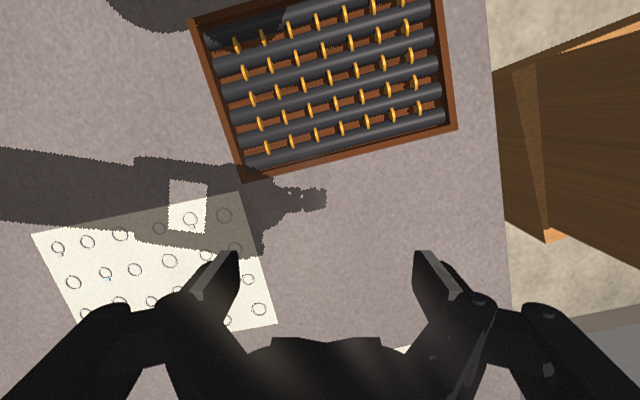

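Run:
```python
import cv2
a=cv2.imread("pics/top0.png")[50:310,235:495];cv2.imwrite("pics/top0c.png",cv2.resize(a,None,fx=2.3,fy=2.3,interpolation=cv2.INTER_CUBIC))
a=cv2.imread("pics/scene0.png")[150:340,180:400];cv2.imwrite("pics/scene0c.png",cv2.resize(a,None,fx=3,fy=3,interpolation=cv2.INTER_CUBIC))
```

```text
(no output)
```

View pics/top0c.png

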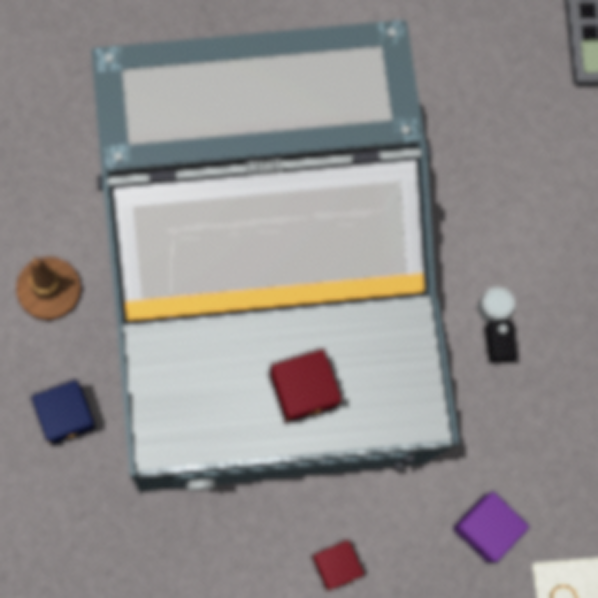

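View pics/scene0c.png

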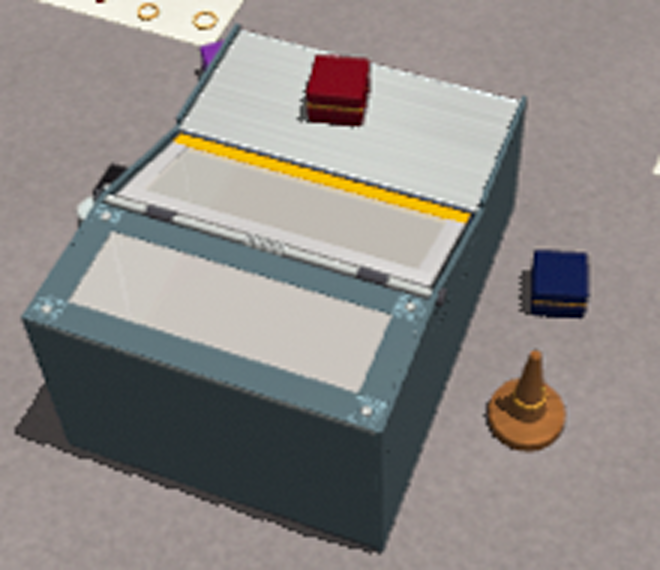

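```bash
cat > h.py <<'E'
import numpy as np
from scipy.optimize import least_squares
C={"top":(np.array([[507.09893238,0,321.32043003],[0,507.09893238,203.7759421],[0,0,1]]),np.array([[-2.94548968e-02,9.76951280e-01,-2.11420447e-01,3.41023339e-01],[-9.99565889e-01,-2.86476316e-02,6.88093229e-03,6.85922811e-02],[6.65640525e-04,2.11531345e-01,9.77370988e-01,9.70282342e-01],[0,0,0,1]])),
"scene":(np.array([[437.95790633,0,309.23258597],[0,437.95790633,199.64787869],[0,0,1]]),np.array([[-4.01997368e-01,-6.89701203e-01,6.02254404e-01,1.09496821],[9.15640385e-01,-3.02159139e-01,2.65146262e-01,2.91843235e-01],[-8.95023599e-04,6.58036554e-01,7.52985453e-01,8.48502422e-01],[0,0,0,1]]))}
def proj(KT,p):
    K,T=KT;c=T[:3,:3].T@(np.asarray(p)-T[:3,3]);return np.array([K[0,2]+K[0,0]*c[0]/-c[2],K[1,2]-K[1,1]*c[1]/-c[2]])
def onz(KT,px,z):
    K,T=KT;d=T[:3,:3]@np.array([(px[0]-K[0,2])/K[0,0],-(px[1]-K[1,2])/K[1,1],-1]);return T[:3,3]+d*(z-T[2,3])/d[2]
def tri(obs):
    return least_squares(lambda p:np.concatenate([proj(k,p)-u for k,u in obs]),[.4,.1,.1])
E
python3 - <<'E'
from h import *
tp=lambda a:(235+(a[0]-.65)/2.3,50+(a[1]-.65)/2.3); sp=lambda a:(180+(a[0]-1)/3,150+(a[1]-1)/3)
L=[((4,111,127),(127,321),(471,212)),((4,-111,127),(425,293),(179,134)),((205,119,168),(94,48),(384,432)),((205,-119,168),(406,22),(22,318)),((-112,119,130),(137,474),(525,98)),((-112,-119,130),(457,443),(238,26))]
O=[]
for l,a,b in L:
    r=tri([(C["top"],tp(a)),(C["scene"],sp(b))]);print(l,r.x.round(4),abs(r.fun).max().round(2));O.append((np.array(l)/1e3,tp(a),sp(b)))
def M(q,l): c,s=np.cos(q[2]),np.sin(q[2]);return [q[0]+c*l[0]-s*l[1],q[1]+s*l[0]+c*l[1],l[2]]
f=lambda q:np.concatenate([np.r_[proj(C["top"],M(q,l))-a,proj(C["scene"],M(q,l))-b] for l,a,b in O])
r=least_squares(f,[.35,.05,0]);print(r.x,r.fun.round(1))
q=r.x
R=[((271,371),(307,98)),((324,350),(314,56)),((342,404),(370,60))]
c,s=np.cos(q[2]),np.sin(q[2])
for a in [(271,371),(324,350),(342,404),(288,416)]:
    p=onz(C["top"],tp(a),.163);d=p[:2]-q[:2];print("top",p.round(4),(c*d[0]+s*d[1]).round(4),(-s*d[0]+c*d[1]).round(4))
for a in [(307,98),(314,56),(370,60),(364,104)]:
    p=onz(C["scene"],sp(a),.163);d=p[:2]-q[:2];print("scene",p.round(4),(c*d[0]+s*d[1]).round(4),(-s*d[0]+c*d[1]).round(4))
E
```

```text
(4, 111, 127) [0.5498 0.1151 0.13  ] 0.27
(4, -111, 127) [ 0.5657 -0.1084  0.1273] 0.64
(205, 119, 168) [0.7505 0.1357 0.1675] 0.69
(205, -119, 168) [ 0.7668 -0.1009  0.1652] 0.42
(-112, 119, 130) [0.4352 0.1109 0.1333] 0.83
(-112, -119, 130) [ 0.4512 -0.1216  0.1325] 0.1
[0.55409788 0.00276756 0.07218482] [ 1.1  0.1 -0.4  0.8 -0.  -0.4  0.9  0.5 -1.   0.4 -0.3 -0.4  0.8 -1.2
 -0.1 -0.6 -2.   1.3  0.3  0.8  1.   0.3 -0.9  0.4]
top [0.5021 0.0126 0.163 ] -0.0511 0.0135
top [ 0.5162 -0.0256  0.163 ] -0.0398 -0.0256
top [ 0.4771 -0.0362  0.163 ] -0.0796 -0.0333
top [0.4697 0.002  0.163 ] -0.0843 0.0054
scene [ 0.5249 -0.0232  0.163 ] -0.031 -0.0237
scene [ 0.4844 -0.0372  0.163 ] -0.0724 -0.0348
scene [0.4716 0.0024 0.163 ] -0.0823 0.0056
scene [0.5138 0.0168 0.163 ] -0.0391 0.0169
```

```bash
python3 -m jog '[0,0,0,0.12,1, 0,0,0,0.12,1, 0,0,0,0.12,1, 0,0,0,0.12,1, 0,0,0,0.12,1, 0,0,0,0.12,1, 0,0,0,0.12,1, 0,0,0,0.12,1, 0,0,0,0.12,1, 0,0,0,0.12,1, 0,0,0,0.05,1, 0,0,0,0,1]'
cat > rel.py <<'E'
from h import *
from rig import *
from scipy.spatial.transform import Rotation as Ro
def rel(target,yaw=0.0722,org=(.5541,.00277)):
    s=read_state();R=Ro.from_quat(s["orientation"]).as_matrix();c,sn=np.cos(yaw),np.sin(yaw)
    p=s["tcp_pos"];d=p[:2]-np.array(org);db=np.array([c*d[0]+sn*d[1],-sn*d[0]+c*d[1],p[2]])
    w=np.array([org[0]+c*target[0]-sn*target[1],org[1]+sn*target[0]+c*target[1],target[2]])
    ya=np.arctan2(R[1,1],R[0,1])
    print("t",s["time_s"],"db",db.round(4),"ft",s["ft_force"].round(2),"width",s["width"].round(4),"shift cm",((R.T@(w-p))*100).round(2),"turn",(ya-yaw).round(4),"tilt",R[2].round(3))
E
python3 -c "
from rel import *
rel((-.062,-.009,.231))"
```

```text
time_s: 1.15
tcp_pos: [0.1579, 0.6268, 0.2243]
orientation: [0.7, 0.714, -0.006, 0.002]
ft_force: [0.2, 0.6, 0.7]
width: 0.0849Traceback (most recent call last):
  File "<string>", line 3, in <module>
    rel((-.062,-.009,.231))
    ~~~^^^^^^^^^^^^^^^^^^^^
  File "rel.py", line 9, in rel
    print("t",s["time_s"],"db",db.round(4),"ft",s["ft_force"].round(2),"width",s["width"].round(4),"shift cm",((R.T@(w-p))*100).round(2),"turn",(ya-yaw).round(4),"tilt",R[2].round(3))
                                                                               ^^^^^^^^^^^^^^^^
AttributeError: 'float' object has no attribute 'round'
```

```bash
sed -i 's/s\["width"\].round(4)/round(s["width"],4)/' rel.py
python3 -c "
from rel import *
rel((-.062,-.009,.25))"
```

```text
t 1.15 db [-0.3501  0.651   0.2243] ft [0.23 0.64 0.68] width 0.0849 shift cm [-64.39  32.28  -2.04] turn -0.0534 tilt [-0.011 -0.005 -1.   ]
```

```bash
python3 -m jog '[-3.2,1.6,-0.2,-0.05,1, -3.2,1.6,-0.2,0,1, -3.2,1.6,-0.2,0,1, -3.2,1.6,-0.2,0,1, -3.2,1.6,-0.2,0,1, -3.2,1.6,-0.2,0,1, -3.2,1.6,-0.2,0,1, -3.2,1.6,-0.2,0,1, -3.2,1.6,-0.2,0,1, -3.2,1.6,-0.2,0,1, -3.2,1.6,-0.2,0,1, -3.2,1.6,-0.2,0,1, -3.2,1.6,-0.2,0,1, -3.2,1.6,-0.2,0,1, -3.2,1.6,-0.2,0,1, -3.2,1.6,-0.2,0,1]'
python3 -c "
from rel import *
rel((-.062,-.009,.25))"
```

```text
time_s: 2.48
tcp_pos: [0.4622, 0.1198, 0.258]
orientation: [0.666, 0.746, -0.007, 0.002]
ft_force: [0.4, 0.3, 0.2]
width: 0.0852
t 2.4833 db [-0.0832  0.1233  0.258 ] ft [0.43 0.29 0.24] width 0.0852 shift cm [-13.3    1.59   0.96] turn 0.04 tilt [-0.012 -0.007 -1.   ]
```

```bash
python3 -m jog '[-3.3,0.5,-0.1,0.04,1, -3.3,0.4,-0.1,0,1, -3.3,0.4,-0.1,0,1, -3.3,0.3,-0.1,0,1, 0,0,-0.1,0,1, 0,0,-0.1,0,1]'
python3 - <<'E'
from rel import *
import cv2
rel((-.062,-.009,.25))
for n in("wrist","top"):
    d=get_image(n);cv2.imwrite(f"pics/{n}1.png",d["color"][:,:,::-1])
    if n=="wrist": np.savez("w1.npz",K=d["K"],T=d["T"]);print(d["T"])
E
```

```text
time_s: 2.98
tcp_pos: [0.4919, -0.0234, 0.2661]
orientation: [0.682, 0.732, -0.007, 0.003]
ft_force: [0.2, 0.5, -0.5]
width: 0.0852
t 2.9833 db [-0.0639 -0.0217  0.2661] ft [ 0.23  0.54 -0.5 ] width 0.0852 shift cm [1.29 0.2  1.59] turn -0.0015 tilt [-0.014 -0.005 -1.   ]
[[ 0.99752006 -0.06860898 -0.0157016   0.48708548]
 [ 0.07020885  0.95430484  0.29047029  0.04800938]
 [-0.00494476 -0.29085233  0.95675518  0.40881345]
 [ 0.          0.          0.          1.        ]]
```

View pics/wrist1.png

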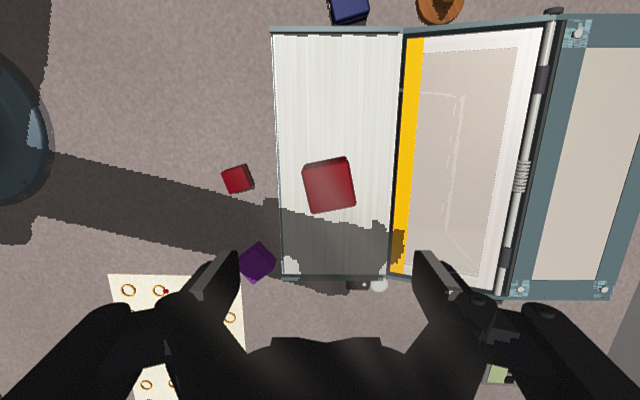

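View pics/top1.png

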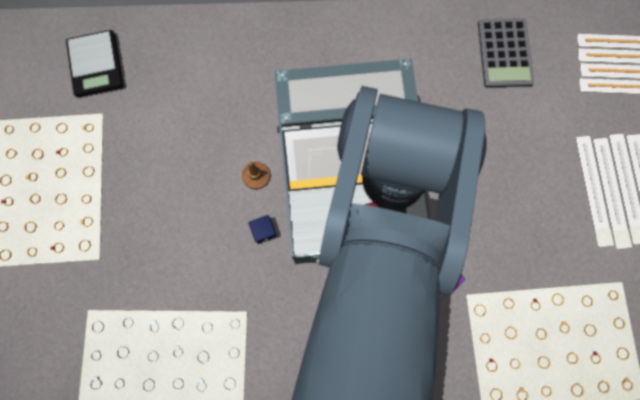

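Run:
```python
import cv2
a=cv2.imread("pics/wrist1.png")[20:300,255:455];cv2.imwrite("pics/wrist1c.png",cv2.resize(a,(600,840)[:2] if 0 else None,fx=2.1,fy=2.1,interpolation=cv2.INTER_CUBIC))
```

```text
(no output)
```

View pics/wrist1c.png

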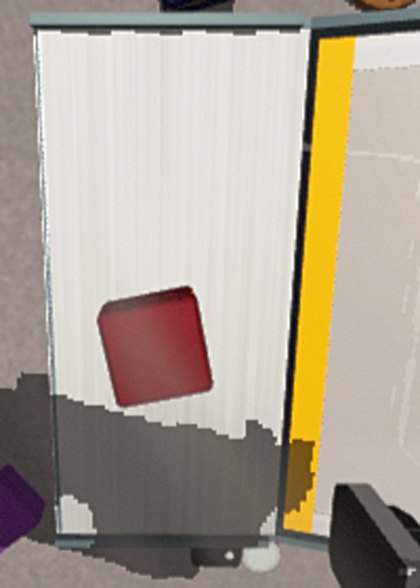

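Run:
```python
from h import *
w=np.load("w1.npz");W=(w["K"],w["T"]);cp=lambda a:(255+(a[0]-.55)/2.1,20+(a[1]-.55)/2.1)
q=[.5541,.00277,.0722];c,s=np.cos(q[2]),np.sin(q[2])
def D(p): d=p[:2]-q[:2];return (1e3*np.array([c*d[0]+s*d[1],-s*d[0]+c*d[1]])).round(1)
for n,z,L in (("boxtop",.163,[(98,315),(196,298),(213,387),(119,407)]),("inner",.130,[(308,30),(280,535)]),("front",.130,[(38,30),(60,540)]),("yell",.127,[(318,38),(283,530)])):
    for a in L: print(n,D(onz(W,cp(a),z)))
```

```text
boxtop [-85.4   4.2]
boxtop [-45.8  11.1]
boxtop [-37.9 -26.4]
boxtop [-77.5 -35.2]
inner [ -0.4 114.4]
inner [   2.2 -116.2]
front [-109.6  114.7]
front [-111.  -119.2]
yell [  4.5 112.1]
yell [   4.3 -115. ]
```

```bash
python3 -m jog '[0.5,0.1,2,0,1, 0.4,0.1,2,0,1, 0.1,0,2,0,1, 0,0,2,0,1, 0,0,1,0,1, 0,0,0,0,1, 0,0,0,0,1]'
python3 - <<'E'
from rel import *
import cv2
rel((-.062,-.012,.155))
for n in("wrist","scene"):
    d=get_image(n);cv2.imwrite(f"pics/{n}2.png",d["color"][:,:,::-1])
E
```

```text
time_s: 3.67
tcp_pos: [0.4929, -0.0049, 0.1744]
orientation: [0.675, 0.738, -0.005, 0.005]
ft_force: [-0.7, 0.1, -0.9]
width: 0.0857
t 3.6667 db [-0.0616 -0.0032  0.1744] ft [-0.71  0.09 -0.9 ] width 0.0857 shift cm [-0.85 -0.06  1.95] turn 0.0166 tilt [-0.014 -0.001 -1.   ]
```

View pics/wrist2.png

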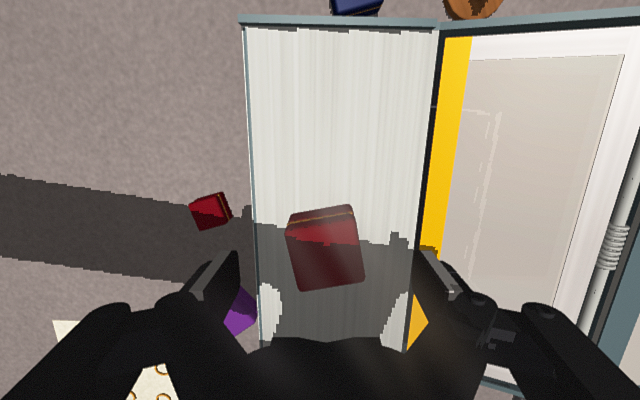

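View pics/scene2.png

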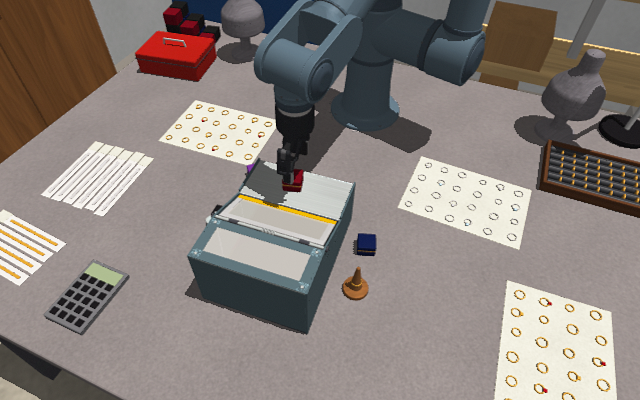

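```bash
python3 -m jog '[-0.4,0,1,0.016,1, -0.4,0,1,0,1, 0,0,1,0,1, 0,0,0.8,0,1, 0,0,0,0,1, 0,0,0,0,1]'
python3 - <<'E'
from rel import *
import cv2
rel((-.062,-.012,.125))
for n in("wrist","scene","top"):
    d=get_image(n);im=d["color"][:,:,::-1]
    if n=="scene": im=cv2.resize(im[130:280,200:380],None,fx=4,fy=4,interpolation=cv2.INTER_CUBIC)
    cv2.imwrite(f"pics/{n}3.png",im)
E
```

```text
time_s: 4.27
tcp_pos: [0.4966, -0.0157, 0.1369]
orientation: [0.682, 0.731, -0.003, 0.009]
ft_force: [-1.1, -0.2, 0.1]
width: 0.0856
t 4.2667 db [-0.0587 -0.0143  0.1369] ft [-1.09 -0.24  0.12] width 0.0856 shift cm [ 0.24 -0.34  1.18] turn -0.0023 tilt [-0.017  0.007 -1.   ]
```

View pics/wrist3.png

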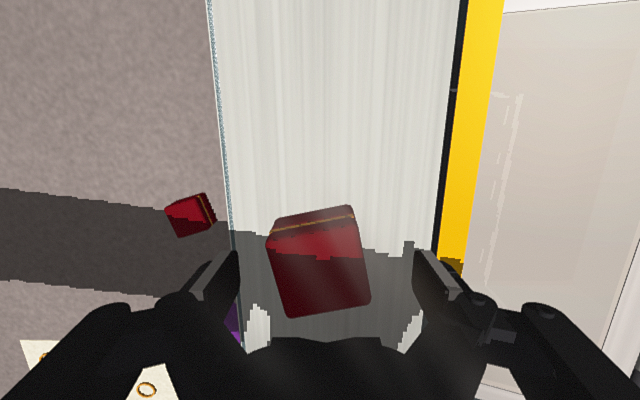

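View pics/scene3.png

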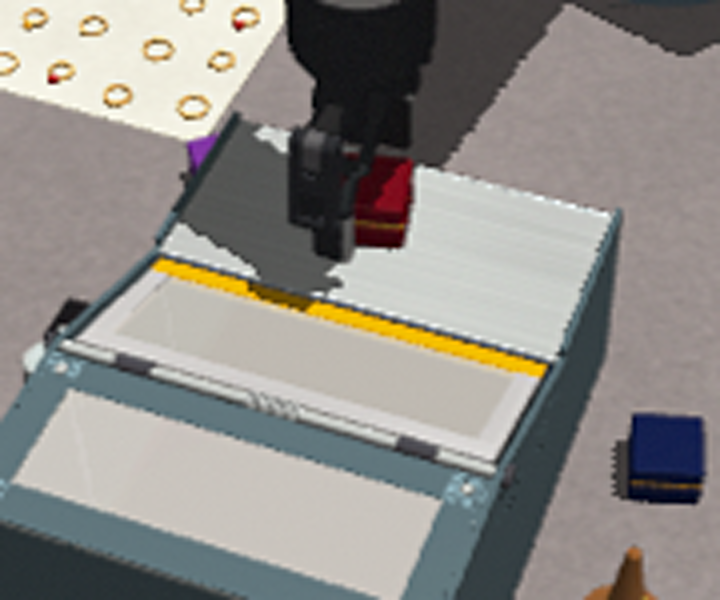

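Run:
```python
from h import *
q=[.5541,.00277,.0722];c,s=np.cos(q[2]),np.sin(q[2])
for z in (.135,.142,.150,.156):
  o=[]
  for x in (-.016,-.002):
    for y in (-.025,-.003):
      p=proj(C["scene"],[q[0]+c*x-s*y,q[1]+s*x+c*y,z]);o.append(((p-[200,130])*4+1.5).round(0))
  print(z,o)
```

```text
0.135 [array([320., 264.]), array([357., 275.]), array([310., 283.]), array([348., 293.])]
0.142 [array([319., 256.]), array([357., 266.]), array([309., 274.]), array([347., 284.])]
0.15 [array([318., 246.]), array([356., 256.]), array([308., 264.]), array([347., 275.])]
0.156 [array([318., 238.]), array([356., 249.]), array([308., 257.]), array([346., 267.])]
```

```bash
python3 -m jog '[0.2,-0.3,0.5,0,1, 0,-0.1,0.5,0,1, 0,0,0.4,0,1, 0,0,0,0,1, 0,0,-0.05,0,1]'
python3 - <<'E'
from rel import *
import cv2
rel((-.062,-.012,.121))
for n in("wrist","scene","top"):
    d=get_image(n);im=d["color"][:,:,::-1]
    if n=="scene": im=cv2.resize(im[130:280,200:380],None,fx=4,fy=4,interpolation=cv2.INTER_CUBIC)
    cv2.imwrite(f"pics/{n}4.png",im)
E
```

```text
time_s: 4.83
tcp_pos: [0.4931, -0.0139, 0.1237]
orientation: [0.682, 0.732, -0.002, 0.01]
ft_force: [-0.7, 0.6, 0.6]
width: 0.0854
t 4.8333 db [-0.062  -0.0122  0.1237] ft [-0.73  0.59  0.64] width 0.0854 shift cm [ 0.02 -0.    0.27] turn -0.0015 tilt [-0.018  0.011 -1.   ]
```

View pics/wrist4.png

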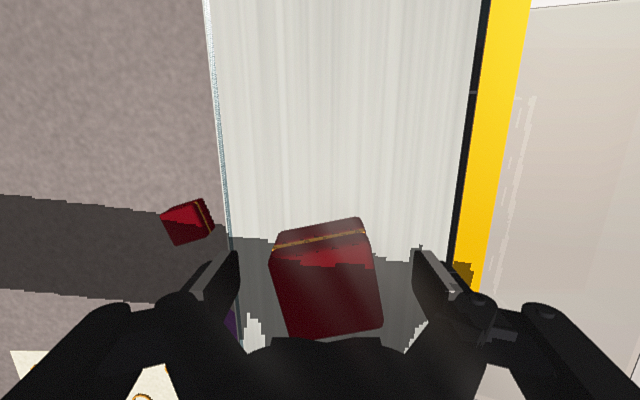

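View pics/scene4.png

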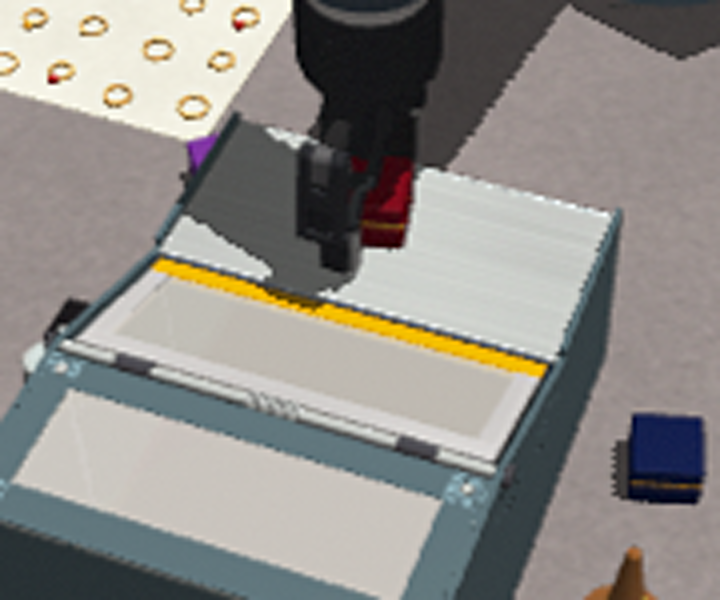

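```bash
python3 -m jog '[0,0,0.3,0,1, 0,0,0.2,0,1, 0,0,0.1,0,1, 0,0,0,0,1]'
python3 - <<'E'
from rel import *
import cv2
rel((-.062,-.012,.119))
for n in("wrist","scene"):
    d=get_image(n);im=d["color"][:,:,::-1]
    if n=="scene": im=cv2.resize(im[150:230,230:340],None,fx=6,fy=6,interpolation=cv2.INTER_CUBIC)
    cv2.imwrite(f"pics/{n}5.png",im)
E
```

```text
time_s: 5.32
tcp_pos: [0.4941, -0.0142, 0.1181]
orientation: [0.682, 0.732, -0.002, 0.011]
ft_force: [1.3, -0.3, -0.8]
width: 0.0854
t 5.3167 db [-0.0611 -0.0126  0.1181] ft [ 1.34 -0.32 -0.78] width 0.0854 shift cm [ 0.06 -0.09 -0.09] turn -0.0016 tilt [-0.019  0.013 -1.   ]
```

View pics/scene5.png

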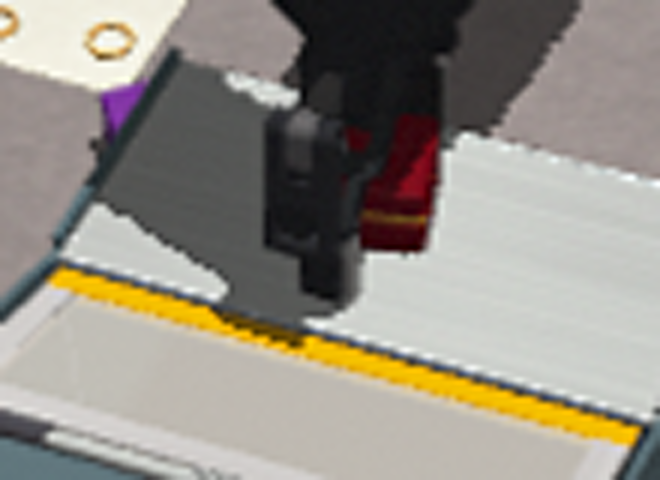

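```bash
python3 -m jog '[0,0.4,-0.15,0,1, 0,0.6,0,0,1, 0,0.6,0,0,1, 0,0.6,0,0,1, 0,0,0,0,1]'
python3 - <<'E'
from rel import *
import cv2
rel((-.0,-.012,.120))
for n in("wrist",):
    d=get_image(n);im=d["color"][:,:,::-1]
    cv2.imwrite(f"pics/{n}6.png",im)
E
```

```text
time_s: 5.83
tcp_pos: [0.5188, -0.0126, 0.1208]
orientation: [0.682, 0.731, -0.001, 0.012]
ft_force: [0.0, -0.1, 0.1]
width: 0.0854
t 5.8333 db [-0.0363 -0.0128  0.1208] ft [ 0.02 -0.12  0.07] width 0.0854 shift cm [0.09 3.63 0.13] turn -0.0017 tilt [-0.019  0.014 -1.   ]
```

View pics/wrist6.png

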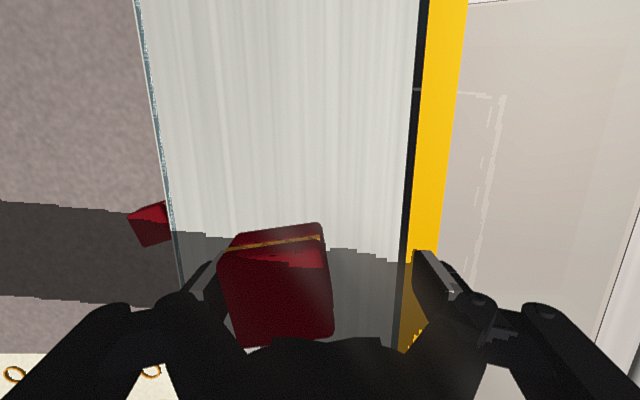

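```bash
python3 -m jog '[0,0.6,0,0,1, 0,0.6,0,0,1, 0,0.6,0,0,1, 0,0.6,0,0,1, 0,0,0,0,1]'
python3 - <<'E'
from rel import *
import cv2
rel((.036,-.012,.120))
for n in("wrist","scene"):
    d=get_image(n);im=d["color"][:,:,::-1]
    if n=="scene": im=cv2.resize(im[130:280,200:380],None,fx=4,fy=4,interpolation=cv2.INTER_CUBIC)
    cv2.imwrite(f"pics/{n}7.png",im)
E
```

```text
time_s: 6.3
tcp_pos: [0.5438, -0.0106, 0.1205]
orientation: [0.682, 0.732, -0.002, 0.01]
ft_force: [-0.1, -0.6, 0.8]
width: 0.0854
t 6.3 db [-0.0112 -0.0125  0.1205] ft [-0.09 -0.61  0.84] width 0.0854 shift cm [0.06 4.72 0.1 ] turn -0.0015 tilt [-0.018  0.011 -1.   ]
```

View pics/wrist7.png

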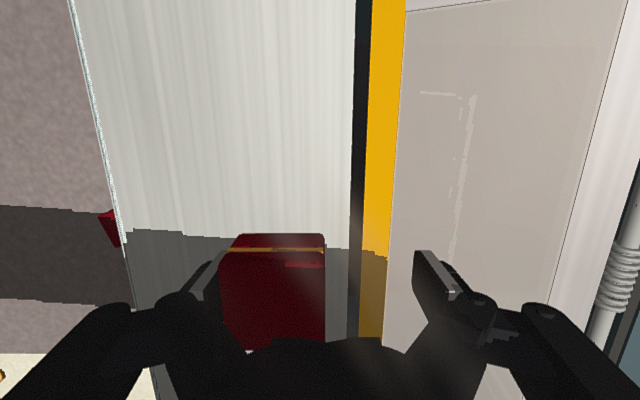

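View pics/scene7.png

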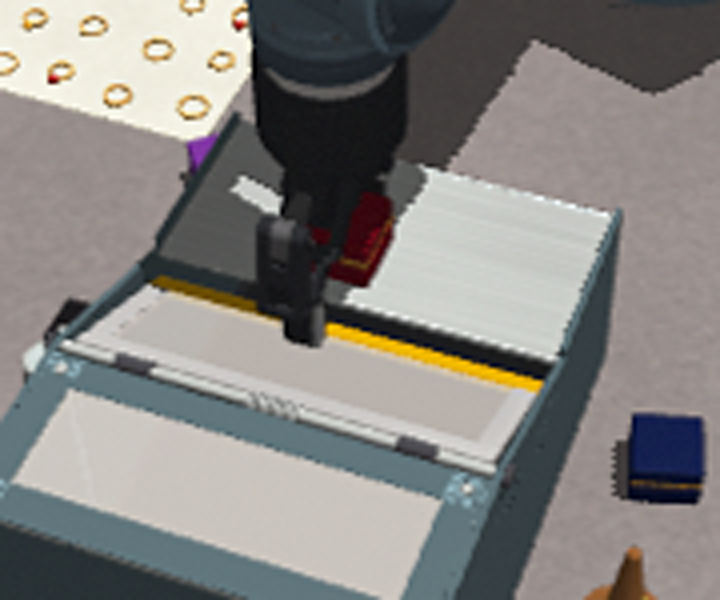

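```bash
python3 -m jog '[0,0.6,0,0,1, 0,0.6,0,0,1, 0,0.6,0,0,1, 0,0.6,0,0,1, 0,0,0,0,1]'
python3 - <<'E'
from rel import *
import cv2
rel((.036,-.012,.120))
for n in("wrist","scene"):
    d=get_image(n);im=d["color"][:,:,::-1]
    if n=="scene": im=cv2.resize(im[130:280,200:380],None,fx=4,fy=4,interpolation=cv2.INTER_CUBIC)
    cv2.imwrite(f"pics/{n}8.png",im)
E
```

```text
time_s: 6.82
tcp_pos: [0.5677, -0.0086, 0.12]
orientation: [0.682, 0.732, -0.004, 0.009]
ft_force: [-2.2, -0.1, 2.6]
width: 0.085
t 6.8167 db [ 0.0127 -0.0123  0.12  ] ft [-2.23 -0.11  2.62] width 0.085 shift cm [0.04 2.33 0.02] turn -0.0016 tilt [-0.018  0.006 -1.   ]
```

View pics/wrist8.png

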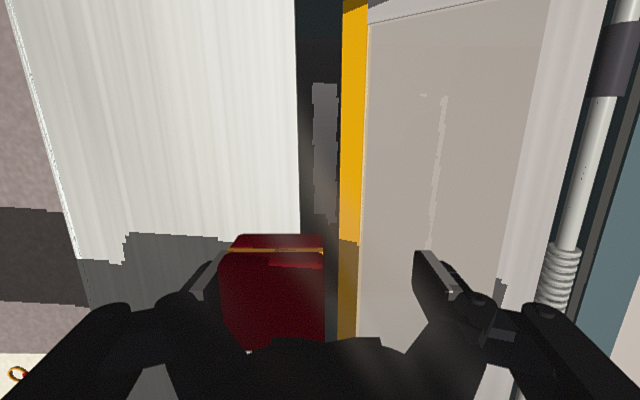

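View pics/scene8.png

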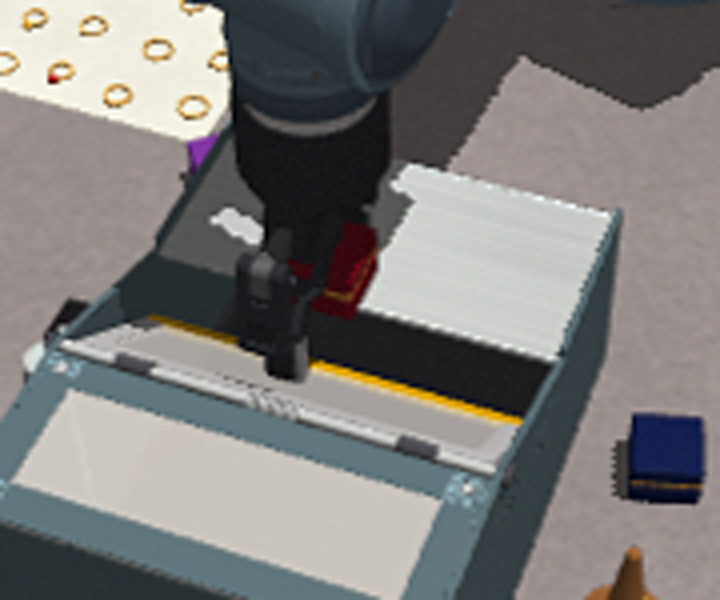

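```bash
python3 -m jog '[0,0.8,0,0,1, 0,0.8,0,0,1, 0,0.6,0,0,1]'
python3 - <<'E'
from rel import *
import cv2
rel((.038,-.012,.120))
for n in("wrist","scene"):
    d=get_image(n);im=d["color"][:,:,::-1]
    if n=="scene": im=cv2.resize(im[130:280,200:380],None,fx=4,fy=4,interpolation=cv2.INTER_CUBIC)
    cv2.imwrite(f"pics/{n}9.png",im)
E
```

```text
time_s: 7.17
tcp_pos: [0.5864, -0.0067, 0.1184]
orientation: [0.682, 0.732, -0.007, 0.005]
ft_force: [-8.6, -1.5, -1.7]
width: 0.0856
t 7.1667 db [ 0.0316 -0.0118  0.1184] ft [-8.62 -1.47 -1.7 ] width 0.0856 shift cm [-0.02  0.64 -0.17] turn -0.0016 tilt [-0.017 -0.004 -1.   ]
```

View pics/wrist9.png

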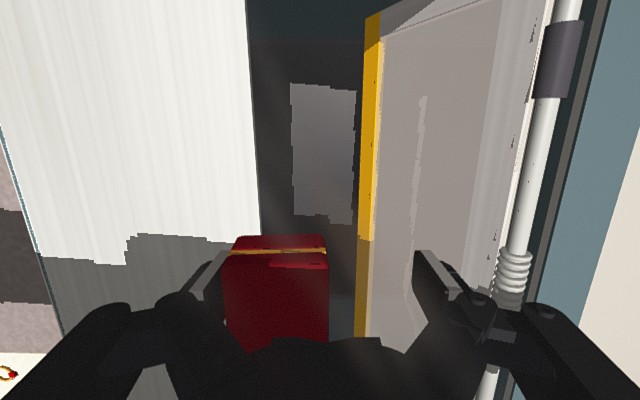

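View pics/scene9.png

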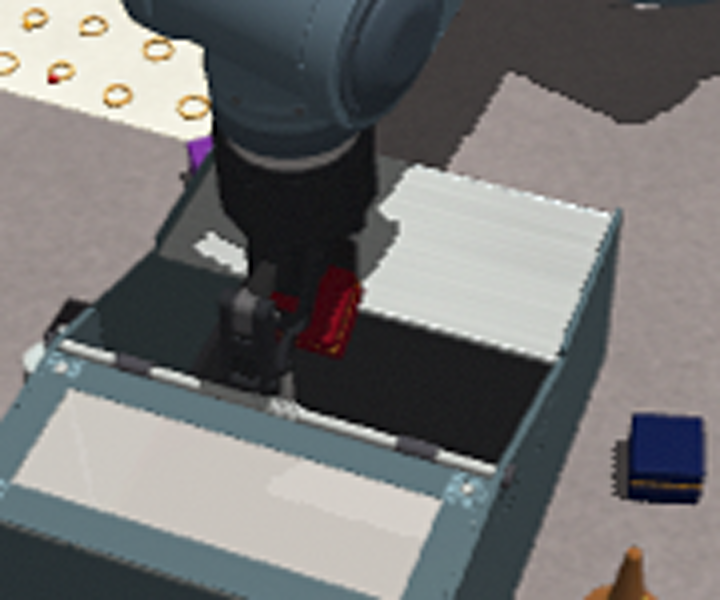

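```bash
python3 -m jog '[0,0.4,-0.1,0,1, 0,0.2,-0.1,0,1, 0,0.1,0,0,1]'
python3 - <<'E'
from rel import *
import cv2
rel((.038,-.012,.120))
for n in("wrist","scene"):
    d=get_image(n);im=d["color"][:,:,::-1]
    if n=="scene": im=cv2.resize(im[130:280,200:380],None,fx=4,fy=4,interpolation=cv2.INTER_CUBIC)
    cv2.imwrite(f"pics/{n}10.png",im)
E
```

```text
time_s: 7.52
tcp_pos: [0.5909, -0.0064, 0.117]
orientation: [0.682, 0.732, -0.011, 0.001]
ft_force: [-5.9, 0.6, 6.2]
width: 0.0852
t 7.5167 db [ 0.036  -0.0118  0.117 ] ft [-5.89  0.6   6.18] width 0.0852 shift cm [-0.03  0.19 -0.3 ] turn -0.0017 tilt [-0.016 -0.015 -1.   ]
```

View pics/wrist10.png

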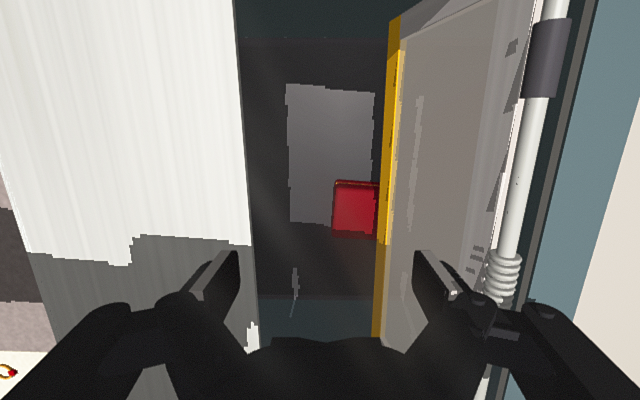

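View pics/scene10.png

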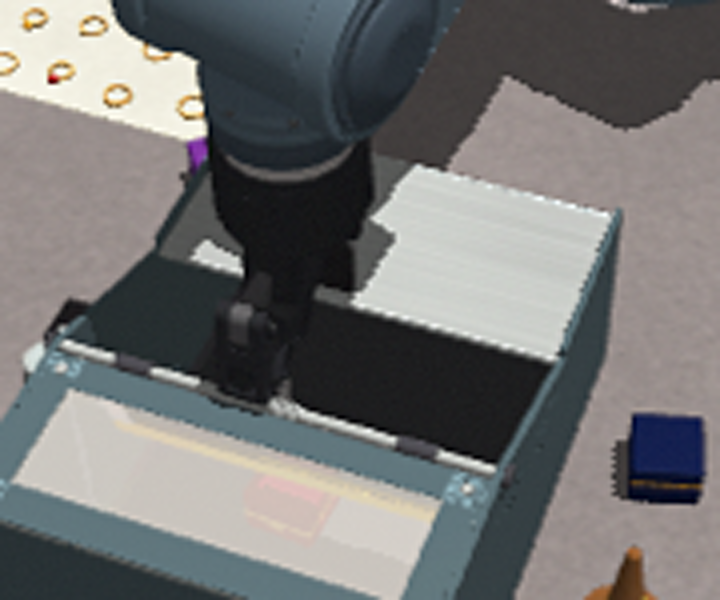

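```bash
python3 -m jog '[0,-0.3,-0.3,0,1, 0,-0.8,-0.2,0,1, 0,-1,-0.1,0,1, 0,-1,-0.1,0,1, 0,-1,0,0,1, 0,-1,0,0,1, 0,-1,0,0,1, 0,-1,0,0,1, 0,-1,0,0,1]'
python3 -c "
from rel import *
rel((-.08,-.012,.130))"
```

```text
time_s: 8.37
tcp_pos: [0.5094, -0.0126, 0.1286]
orientation: [0.682, 0.731, -0.006, 0.007]
ft_force: [0.0, -0.0, -0.5]
width: 0.0852
t 8.3667 db [-0.0456 -0.0121  0.1286] ft [ 0.04 -0.05 -0.49] width 0.0852 shift cm [ 0.   -3.44 -0.14] turn -0.0019 tilt [-0.019  0.    -1.   ]
```

Clear of the flap; draw back further and up.

```bash
python3 -m jog '[0,-1,-1,0,1, 0,-1,-2,0,1, 0,-1,-3,0,1, 0,0,-3,0,1, 0,0,-3,0,1, 2,0,-1,0,1, 3,0,0,0,1, 3,0,0,0,1, 3,0,0,0,1, 3,0,0,0,1, 3,0,0,0,1, 3,0,0,0,1, 0,0,0,0,1, 0,0,0,0,1]'
python3 - <<'E'
from rel import *
import cv2
rel((-.062,-.012,.25))
for n in("top","scene"):
    d=get_image(n);im=d["color"][:,:,::-1]
    if n=="scene": im=cv2.resize(im[130:320,180:400],None,fx=3.5,fy=3,interpolation=cv2.INTER_CUBIC)
    cv2.imwrite(f"pics/{n}11.png",im)
E
```

```text
time_s: 9.53
tcp_pos: [0.4552, 0.1955, 0.2628]
orientation: [0.684, 0.729, 0.003, 0.013]
ft_force: [0.4, -0.2, 0.3]
width: 0.0854
t 9.5333 db [-0.0848  0.1994  0.2628] ft [ 0.36 -0.16  0.33] width 0.0854 shift cm [-21.1    2.42   1.65] turn -0.0079 tilt [-0.015  0.021 -1.   ]
```

View pics/top11.png

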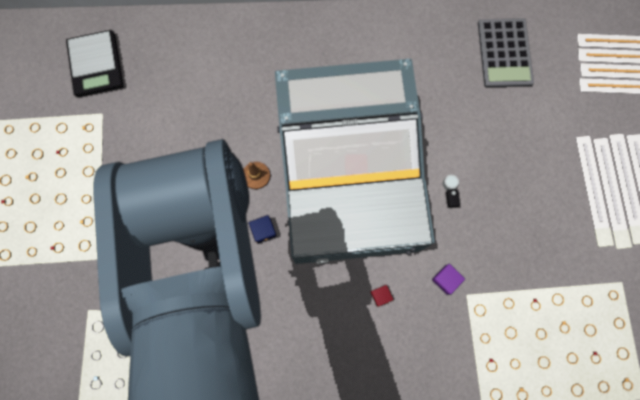

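View pics/scene11.png

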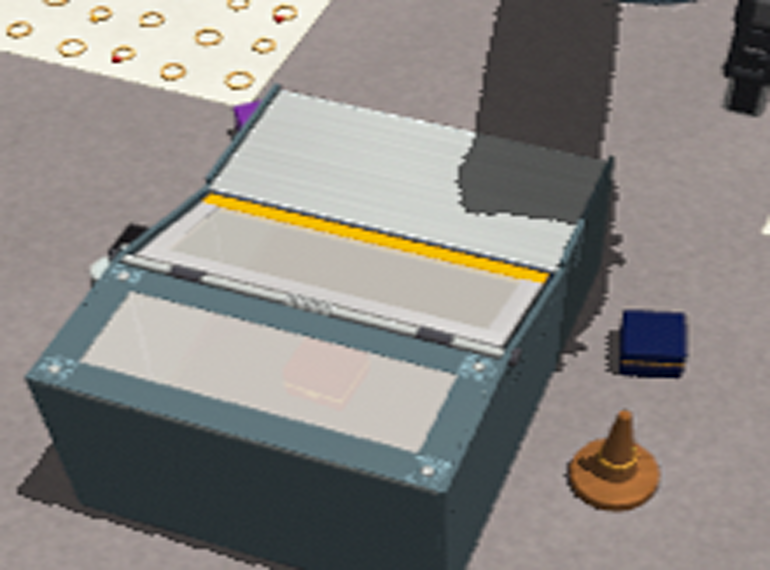

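The flap is shut: in the top view its yellow edge is at (290–420, 170–187), as at the start. The ring box shows through the window, lying inside, and the bystanders are where they were.

```bash
python3 -c "
from rig import *
print(close_job())"
```

```text
the job is handed in; nothing more can be done
None
```

The wine-red ring box is posted: it dropped inside, the flap closed by itself, and I handed the job in at about 9.6 s.

**How it went:** I straddled the ring box with the open fingers. The leading finger swung the flap in, and the trailing finger pushed the box along the sill until it fell through. Then I drew back and up, clear of everything.

**Order of contact:** The trailing finger reached the ring box slightly before the leading finger reached the flap. By reckoning from the finger positions, not a direct measurement, the box slid about 10–15 mm along the sill while the flap was still shut. It was well short of the flap and I saw no contact between them.

**Last checks:**
- **Ring box:** it is off the sill and can be seen through the box's window, lying inside.
- **Flap:** its yellow edge is back at its starting position in the top view.
- **Other things:** the dark blue box, ring cone, loupe, purple box and small red box show no visible movement.
- **Forces:** the highest wrist force I read between moves was about 9 N. At full push I also read about 6 N upward, so a fingertip may have brushed the sill or flap.

No check failed.

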